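# Feed one thrust washer from the dispenser and seat it in the V-locator

## Robot

A 6-joint arm with a two-finger parallel gripper is mounted at the origin on the work surface. World frame = base frame: x ahead of the robot, y to its left, z up, the work surface at z = 0. Lengths are in m, angles in rad, forces in N, time in s.
With the tool pointing down it reaches from about 0.3 to 0.775 m from the base axis. Payload 14.6 kg.
Tool frame: the origin (TCP) lies midway between the tips of the shut fingers; the grasp point (between the pads) lies 19 mm behind it (ctrl.grip_depth is the z of the grasp point in the tool frame, in m); z points along the fingers, y is the line along which they close (so a half turn about z gives the same grasp; the last joint's range is limited). The gripper opens to 94 mm and grips with 3 to 60 N. Pads are 16 mm wide; open, the fingers measure 119 mm over their backs; the gripper's body (75 mm by 177 mm) begins 78 mm behind the grasp point.
Start: joints at [-1.318, 0.3, 1.521, -0, 1.321, -0.067], TCP at [0.173, -0.522, 0.205] pointing down, gripper open.
Joint ranges: [-3.03, 3.03], [-0.79, 2.21], [0.23, 2.52], [-1.04, 4.18], [0, 3.07], [-2.55, 2.55]. Speed limits (rad/s): [2.22, 2.22, 2.57, 3.14, 3.14, 3.14].

## Interface

Orientations are given as [roll, pitch, yaw] about the fixed x, y, z axes, in that order (R = Rz(yaw) Ry(pitch) Rx(roll)).
In Python, from station import ctrl gives the robot as it stands. The module is installed in compiled form; this text tells all that it offers.
- The arm moves only by the tool carry_out, never from a script. Its argument "commands" is a list of rows, each a list of 3 entries, a list of its own where there are three numbers: the closure, from 0 (fully open) to 1 (shut), then the shift along the tool's x, y, z in mm, then the turn, a rotation vector about the tool's x, y, z in rad. In form: [[gripper, [tx, ty, tz], [wx, wy, wz]], ...]. A call has 1 to 10 rows; each row shifts and turns the commanded pose from where the row before left it, along the tool's axes as they then stand; what a row does not reach is not made up. A row lasts 1/8 s, in which the tool goes at most 62.5 mm and 10.7 degrees, less where a joint would pass 70% of its speed; a pose out of reach is approached as far as the arm can. A call with a gripper value outside its range is refused whole. The fingers move at their own pace and stop on an object; "squeeze" is the grip in N (left out, the last holds). Time passes only in rows, so rows that do not move let the fingers close. It gives the time, the measured TCP pose, the force, the opening and the grip force at its end, in the units of the state.
- ctrl.get_obs(): the state, without advancing time (a new reading comes with each control period).
- ctrl.camera(name): name is "scene" or "top"; returns a dict with "img" (420x560x3 uint8, blue, green, red), "camera_matrix" (3x3 intrinsics, pixels), "rvec" (rotation vector, rad) and "tvec" (3), from world to camera coordinates, as OpenCV has them. Camera axes: x right, y down, z forward; pixel columns grow to the right and rows downward; lengths in m; the calibration is good to about 2 mm. A picture is of the moment at which its call begins. There is no depth.
- ctrl.hand_in(): hands the job in; it is judged then, once.
Trained networks look in the newest picture that a camera, given by its name, has taken for a name from the list of things; names that differ only in an ending like _2 or _b are one class to them, and where a whole thing is asked for, a point or a joint stands for the part that bears it (a point fixed in the world has none). Each returns a list of dicts, best first, with "score" (0 to 1); they miss things now and then, are a little off and sometimes report something else, mostly with a low value. They report only what shows in the picture. A call takes as long as a camera call. They do not tell look-alikes from the thing itself.
- ctrl.outline_of(thing, camera): "region" (420x560 bool, what is visible of it).
- ctrl.place_of(thing, camera): "at" ([x, y, z] in m, in world coordinates, good to about 4 mm: a listed point, or the origin of a listed thing).
The state is a dict: "time_s": time; "qpos": joint angles; "joint_vel": joint speeds; "tau": joint torques, N m; "ee_pos": TCP position; "eef_rot": TCP orientation; "force": force on the tool from outside, world axes, zero at the start; "moment": the same for the moment, N m; "grip_width": finger opening in m; "grip_force": force on a finger pad.
Only numpy, scipy, OpenCV 4.12 (cv2) and the standard library are available. Lean on these libraries where they do the work, as an engineer would, in place of code of your own. Each camera call takes 0.05 s, during which the arm holds its last target. There are 200 camera calls.

## Task

Feed one thrust washer out for measuring: press the dispenser's black plunger all the way down once and let it come back up, then push the washer that came out sideways across the plate into a V of the V-locator until it rests against both flanks. Only press and push: the washer slides flat on the plate and is never picked up. The other washers stay in the magazine; leave the reference sphere, ring gauge and magnetic V-block alone.

Things in the scene. Friction and masses are not known exactly. Their poses are not given: they have to be found in the camera images.
- dispenser: Fixed aluminium plate, 16 mm thick, x -105..150, y -145..145 mm, flat on top. Origin on the table below the magazine axis; washers feed out along +x, z up. On it the steel magazine (x, y within 32 mm; bridge 16 mm and four guide rods 36 mm over the plate) and behind it the grey drive housing (x -93..-31, y within 40 mm, 56 mm over the plate) with the black plunger on top.
- plunger (a joint): Plunger travel: 0 = up, 0.028 m = fully down; a spring returns it. Takes about 5 N at first, 8 to 14 N near the bottom. Geared inside to a flat blade that moves forward 5 mm per 2 mm of travel and pushes the lowest washer out. Once it is back up, the next washer has dropped in place: a second full press would feed a second washer.
- plunger_top (a point): Centre of the flat top of the plunger's black head (round, 32 mm across, 10 mm thick); it goes straight down with the plunger. At rest 112 mm above the table, at x = -59 mm, y = 0 in the dispenser's frame.
- magazine (a point): Point on the plate's top surface (16 mm above the table) on the axis of the magazine. The stack of four washers stands here.
- outlet (a point): Point on the plate's top about where the washer's centre comes to lie after a full press: 67 mm from the magazine axis along the dispenser's +x. After a fast press it slides some mm farther, at most to the end stop: a low steel bar on the plate, its near face at x = 103 mm, 44 mm long (y), 8 mm high.
- washer1_c (a point): Centre (half-way up, 3 mm above its underside) of the lowest washer, the one that is fed out. Flat steel disc 40 mm in diameter, 6 mm thick, with an 8 mm bore, about 55 g; on the plate its centre is 19 mm above the table.
- washer2_c (a point): Centre of the second washer from below, same kind; it must stay in the magazine (it drops by 6 mm when the first one is out).
- washer3_c (a point): Centre of the third washer; must stay in the magazine.
- washer4_c (a point): Centre of the top washer; must stay in the magazine.
- v_locator: Fixed dark steel block on the plate beside the outlet, on either its +y or its -y side: 72 (x) by 48 (y) by 12 mm high, x axis within 6 degrees of the dispenser's. A 90-degree V, 52 mm wide at the mouth, 16 mm flat at the bottom, is cut in each long face (+y and -y); one V faces the outlet. Origin: centre of its underside, on the plate's top.
- nest_a (a point): Centre of a washer (seen from above, at the plate's top) when seated against both flanks of the V in the +y face: 26.3 mm from the block's centre. Either V is right; the near one faces the outlet.
- nest_b (a point): The same for the V in the -y face: 26.3 mm from the block's centre along its -y.
- flat_stop: Plain straight dark steel stop bar, fixed on the plate on the side opposite to the V-locator, 66 mm (x) by 24 mm (y), 18 mm high (screw heads to 22 mm). Origin: centre of its underside. Not used in this job.
- ref_sphere: Loose bystander: reference sphere, a white ball 25 mm across on a thin post on a dark round foot 40 mm across, 80 mm high. Origin: centre of its underside. Leave alone.
- ring_gauge: Loose bystander: steel setting ring, 54 mm outside, 32 mm bore, 18 mm high. Origin: centre of its underside. Leave alone.
- mag_vblock: Loose bystander beside the plate: magnetic V-block with yellow ends and steel sides, 50 x 64 x 64 mm high. Origin: centre of its underside. Leave alone.
- washer1: The same fed washer as washer1_c, with its origin at the centre of its underside (16 mm above the table on the plate).
Mind the look-alikes: they are no part of the job. Leave any orange or purple look-alike of the part that bears washer4_c alone.

How it is judged:
On the way, in this order (a step that is already met when the one before it is completed fails the run):
1. the plunger is pressed fully down (within 2 mm of its stop) (value of joint plunger above 0.026 m), for 0.05 s.
2. the plunger is back up and one washer lies out of the magazine on the plate (value of joint plunger below 0.003 m and x of washer1_c in the frame of dispenser above 0.055 m and horizontal distance between each of washer2_c, washer3_c, washer4_c and magazine below 0.006 m), for 0.2 s.
At the end, for the whole second after the job is handed in: The fed washer lies flat and at rest on the plate, its centre within 3 mm of the seated position in a V of the V-locator; the plunger is up (within 3 mm); the other three washers are in the magazine (within 6 mm of its axis) ((horizontal distance between washer1_c and nest_a below 0.003 m or horizontal distance between washer1_c and nest_b below 0.003 m) and height (world z) of washer1_c below 0.021 m and angle between washer1_c's own z axis and vertical below 0.1 rad and linear speed of washer1 below 0.02 m/s and value of joint plunger below 0.003 m and horizontal distance between each of washer2_c, washer3_c, washer4_c and magazine below 0.006 m); the robot touches nothing.
It fails at once if the fed washer is lifted more than 8 mm or tipped up (height (world z) of washer1_c above 0.027 m or angle between washer1_c's own z axis and vertical above 0.4 rad).
It fails at once if the fed washer leaves the plate (height (world z) of washer1_c below 0.012 m).
It fails at once if a second washer is fed out or taken from the magazine (distance of any of washer2_c, washer3_c, washer4_c from where it was at the start of the episode above 0.012 m).
It fails at once if a bystander is moved by more than 10 mm (distance of any of ref_sphere, ring_gauge, mag_vblock from where it was at the start of the episode above 0.01 m).
It also fails if it takes over 48 s, if anything falls off the work surface, if the arm or the gripper's body presses on something with over 40 N, if the wrist force passes 120 N, or if a joint passes its speed limit or range.

## Working session

There is one attempt and no reset: what is moved stays moved. The work goes in short steps, Python scripts to look and compute and a tool call to move; the robot and the scene stay as the last step left them, time stands still between calls to the robot, and variables do not carry over. Pictures are saved under pics/ and viewed, at most 10 in all, crops included, and the job is handed in when it is done.

Besides the shell and the picture viewer there is one more tool, called after "Call:" as name(argument=value, ...) on one line, values as JSON. carry_out: Moves the arm, as the interface text tells. Its arguments: {"type":"object","properties":{"commands":{"type":"array","items":{"type":"array"}},"squeeze":{"type":"number"}},"required":["commands"]}

```bash
mkdir -p pics; cat > h.py <<'E'
import numpy as np, cv2
from station import ctrl
def cam(n):
    c=ctrl.camera(n); c['R']=cv2.Rodrigues(np.array(c['rvec'],float))[0]; c['t']=np.array(c['tvec'],float).ravel(); c['K']=np.array(c['camera_matrix']); return c
def ray(c,uv,z):
    d=c['R'].T@np.linalg.inv(c['K'])@np.array([uv[0],uv[1],1.]); o=-c['R'].T@c['t']
    return o+d*(z-o[2])/d[2]
def proj(c,p):
    q=c['K']@(c['R']@np.array(p,float)+c['t']); return q[:2]/q[2]
E
python3 - <<'E'
from h import *
ims=[]
for n in ["scene","top"]:
    c=cam(n); cv2.imwrite(f'pics/{n}0.png',cv2.resize(c['img'],(784,588),interpolation=cv2.INTER_CUBIC))
    print(n,'cam at',(-c['R'].T@c['t']).round(3))
    for t in ["dispenser","plunger_top","magazine","outlet","washer1_c","washer4_c","v_locator","nest_a","nest_b","flat_stop","ref_sphere","ring_gauge","mag_vblock"]:
        print(t,[(np.round(d['at'],3).tolist(),round(float(d['score']),2)) for d in ctrl.place_of(t,n)[:3]])
E
```

```text
scene cam at [0.9   0.112 0.604]
dispenser [([0.53, -0.106, -0.001], 0.93), ([0.477, -0.206, 0.016], 0.2)]
plunger_top [([0.471, -0.105, 0.114], 0.76)]
magazine [([0.529, -0.096, 0.015], 0.69)]
outlet [([0.595, -0.094, 0.016], 0.89)]
washer1_c []
washer4_c [([0.525, -0.101, 0.034], 0.8), ([0.355, -0.11, 0.004], 0.69), ([0.351, -0.004, 0.005], 0.6)]
v_locator [([0.596, -0.196, 0.017], 0.97)]
nest_a [([0.597, -0.168, 0.015], 0.76), ([0.602, -0.221, 0.013], 0.75)]
nest_b [([0.597, -0.168, 0.015], 0.76), ([0.602, -0.221, 0.013], 0.75)]
flat_stop [([0.596, -0.222, 0.013], 0.73), ([0.599, -0.004, 0.011], 0.63)]
ref_sphere [([0.469, 0.004, 0.012], 0.66), ([0.474, -0.2, 0.013], 0.31)]
ring_gauge [([0.473, -0.204, 0.012], 0.78)]
mag_vblock [([0.588, -0.302, 0.002], 0.91)]
top cam at [0.389 0.046 0.745]
dispenser [([0.526, -0.102, -0.002], 0.83)]
plunger_top [([0.468, -0.104, 0.113], 0.55)]
magazine [([0.526, -0.099, 0.011], 0.69)]
outlet [([0.6, -0.099, 0.02], 0.87), ([0.527, -0.1, -0.002], 0.46)]
washer1_c [([0.468, 0.002, 0.011], 0.33)]
washer4_c [([0.352, -0.109, 0.003], 0.69), ([0.35, -0.003, 0.001], 0.67), ([0.528, -0.102, 0.036], 0.58)]
v_locator [([0.598, -0.2, 0.018], 0.8)]
nest_a [([0.602, -0.172, 0.015], 0.81), ([0.599, -0.227, 0.018], 0.6)]
nest_b [([0.602, -0.172, 0.015], 0.81), ([0.599, -0.227, 0.018], 0.6)]
flat_stop [([0.598, -0.003, 0.016], 0.62)]
ref_sphere [([0.468, 0.002, 0.012], 0.79), ([0.528, -0.1, 0.012], 0.53)]
ring_gauge [([0.471, -0.208, 0.014], 0.7)]
mag_vblock [([0.587, -0.306, -0.002], 0.77)]
```

View pics/scene0.png

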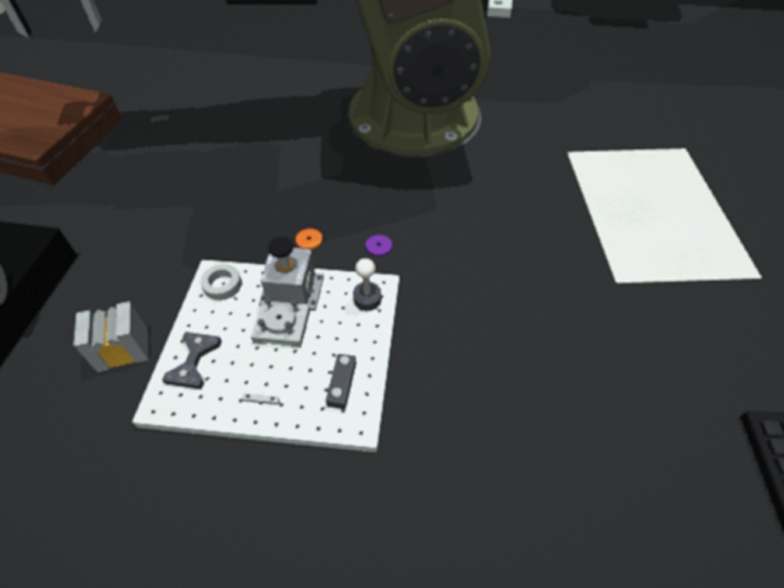

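View pics/top0.png

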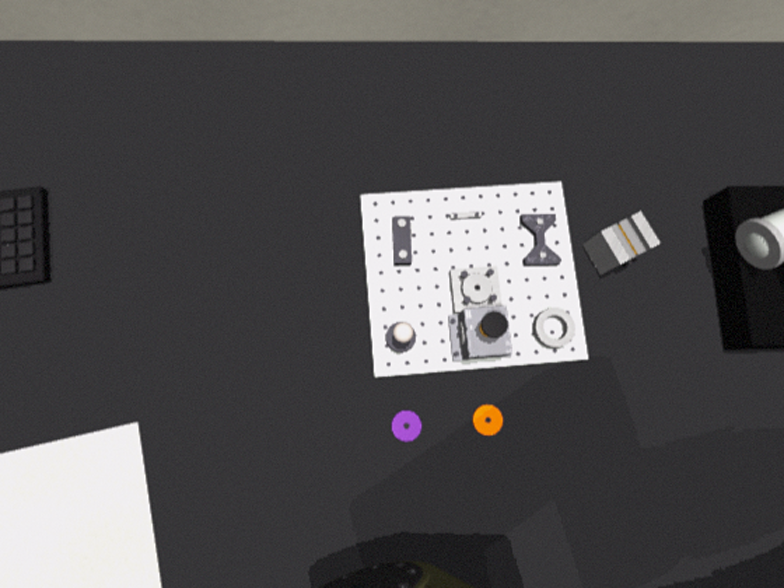

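The pictures show the white plate (top view, corners near (361,194), (562,182), (588,358), (375,377)), with the V-locator at (540,240) on the -y side. The plunger is at (494,325), the ring gauge at (553,328) and the sphere at (401,335). The orange and purple washers lie off the plate. Next I fit the plate pose from its outline.

```bash
python3 - <<'E'
from h import *
from scipy.optimize import least_squares
for n in ["top","scene"]:
    c=cam(n)
    q=[(361,194),(562,182),(588,358),(375,377)] if n=="top" else [(377,445),(136,425),(203,262),(399,275)]
    P=np.array([ray(c,np.array(u)/1.4,.016)[:2] for u in q])
    # refine corners
    g=cv2.cvtColor(c['img'],cv2.COLOR_BGR2GRAY)
    uv=cv2.cornerSubPix(g,(np.array(q,np.float32)/1.4).reshape(-1,1,2),(4,4),(-1,-1),(3,50,.01)).reshape(-1,2)
    P=np.array([ray(c,u,.016)[:2] for u in uv]); L=np.array([(.15,.145),(.15,-.145),(-.105,-.145),(-.105,.145)])
    f=lambda x:(np.array([[np.cos(x[2]),-np.sin(x[2])],[np.sin(x[2]),np.cos(x[2])]])@L.T).T+x[:2]-P
    r=least_squares(lambda x:f(x).ravel(),[.53,-.1,0]); x=r.x
    print(n,'disp pose',x.round(4),'res mm',(f(x)*1e3).round(1).tolist())
    R=np.array([[np.cos(x[2]),-np.sin(x[2])],[np.sin(x[2]),np.cos(x[2])]])
    print('plunger',R@[-.059,0]+x[:2],'outlet',R@[.067,0]+x[:2])
    o=ctrl.outline_of('v_locator',n)
    m=o[0]['region']; ys,xs=np.nonzero(m)
    W=np.array([ray(c,u,.028)[:2] for u in zip(xs,ys)])
    print('V ctr (top h)',W.mean(0).round(4),o[0]['score']); 
    h=cv2.minAreaRect((W*1e3).astype(np.float32)); print(h)
    o=ctrl.outline_of('plunger_top',n)
    if o:
        for k in o[:2]:
            ys,xs=np.nonzero(k['region']); print('pl',k['score'],len(xs),ray(c,(xs.mean(),ys.mean()),.112))
E
python3 -c "
from station import ctrl
print({k:v for k,v in ctrl.get_obs().items()})"
```

```text
top disp pose [ 0.5289 -0.1016  0.0578] res mm [[0.2, 0.2], [-0.6, -0.2], [0.6, -0.5], [-0.2, 0.5]]
plunger [ 0.46995981 -0.10499394] outlet [ 0.59574937 -0.09771462]
V ctr (top h) [ 0.5961 -0.1946] 0.56
((596.0855102539062, -193.70538330078125), (78.07582092285156, 52.20806884765625), 0.3906339108943939)
pl 0.79 296 [ 0.46922041 -0.10443175  0.112     ]
scene disp pose [ 0.5292 -0.1012  0.0547] res mm [[-0.5, -0.4], [0.6, -0.1], [-0.2, 0.5], [0.1, -0.0]]
plunger [ 0.47031632 -0.10446601] outlet [ 0.5961282  -0.09758345]
V ctr (top h) [ 0.6007 -0.193 ] 0.66
((599.3568115234375, -192.81150817871094), (79.67862701416016, 55.2664680480957), 1.4955588579177856)
pl 0.65 281 [ 0.47462956 -0.10145335  0.112     ]
{'time_s': 1.7, 'qpos': array([-1.31759322e+00,  2.99887786e-01,  1.52101176e+00,  4.54943144e-06,
        1.32071932e+00, -6.66530378e-02]), 'joint_vel': array([-0.00086956, -0.00053507, -0.0009463 , -0.00059547, -0.00081103,
       -0.00083854]), 'tau': array([-1.03219121e-03, -5.31659174e+01, -3.52916658e+01,  7.08430912e-02,
        2.12231744e-02, -2.55613395e-05]), 'ee_pos': array([ 0.17290222, -0.52209499,  0.2054473 ]), 'eef_rot': array([-3.14156679e+00, -6.14428147e-06,  3.19855021e-01]), 'force': array([-0.21567303,  0.15754481,  0.17971557]), 'moment': array([ 0.0480301 , -0.00979147, -0.03560394]), 'grip_force': 0.0, 'grip_width': 0.09383566879960929}
```

Call:
carry_out(commands=[[1,[0,0,0],[0,0,-0.163]],[1,[0,0,0],[0,0,-0.163]],[1,[0,0,0],[0,0,-0.163]],[1,[0,0,0],[0,0,-0.163]],[1,[0,0,0],[0,0,-0.163]],[1,[0,0,0],[0,0,-0.163]],[1,[0,0,0],[0,0,-0.163]],[1,[0,0,0],[0,0,-0.163]],[1,[0,0,0],[0,0,0]]], squeeze=10)

```text
time_s: 2.82
ee_pos: [0.1729, -0.5221, 0.2055]
eef_rot: [3.142, 0.0, 1.623]
force: [-0.3, 0.2, 0.2]
grip_width: 0.0071
grip_force: 0.0
```

Call:
carry_out(commands=[[1,[25,20,0],[0,0,0]],[1,[25,20,0],[0,0,0]],[1,[25,20,0],[0,0,0]],[1,[25,20,0],[0,0,0]],[1,[25,20,0],[0,0,0]],[1,[25,20,0],[0,0,0]],[1,[25,20,0],[0,0,0]],[1,[25,20,0],[0,0,0]]])

```text
time_s: 3.82
ee_pos: [0.3226, -0.313, 0.2056]
eef_rot: [3.141, 0.0, 1.619]
force: [0.2, -0.2, -0.1]
grip_width: 0.0008
grip_force: 0.0
```

Call:
carry_out(commands=[[1,[25,20,0],[0,0,0]],[1,[25,20,0],[0,0,0]],[1,[25,20,0],[0,0,0]],[1,[25,20,0],[0,0,0]],[1,[25,20,0],[0,0,0]],[1,[25,20,0],[0,0,0]],[1,[25,20,0],[0,0,0]],[1,[25,20,0],[0,0,0]],[1,[0,0,0],[0,0,0]],[1,[0,0,0],[0,0,0]]])

```text
time_s: 5.08
ee_pos: [0.471, -0.1061, 0.2054]
eef_rot: [-3.141, 0.0, 1.622]
force: [0.4, -0.6, -0.5]
grip_width: 0.0006
grip_force: 0.0
```

Call:
carry_out(commands=[[1,[1,-1,20],[0,0,0]],[1,[0,0,20],[0,0,0]],[1,[0,0,20],[0,0,0]],[1,[0,0,20],[0,0,0]],[1,[0,0,8],[0,0,0]],[1,[0,0,0],[0,0,0]]])

```text
time_s: 5.82
ee_pos: [0.47, -0.1052, 0.1175]
eef_rot: [-3.141, -0.0, 1.623]
force: [0.8, 0.6, 0.1]
grip_width: 0.0006
grip_force: 0.0
```

Call:
carry_out(commands=[[1,[0,0,4],[0,0,0]],[1,[0,0,4],[0,0,0]],[1,[0,0,4],[0,0,0]],[1,[0,0,4],[0,0,0]],[1,[0,0,4],[0,0,0]],[1,[0,0,4],[0,0,0]],[1,[0,0,4],[0,0,0]],[1,[0,0,3],[0,0,0]],[1,[0,0,0],[0,0,0]]])

```text
time_s: 6.95
ee_pos: [0.4706, -0.105, 0.087]
eef_rot: [3.14, 0.001, 1.624]
force: [-1.5, -0.8, 6.7]
grip_width: 0.0004
grip_force: 3.5
```

Call:
carry_out(commands=[[1,[0,0,1],[0,0,0]],[1,[0,0,1],[0,0,0]],[1,[0,0,1],[0,0,0]],[1,[0,0,0],[0,0,0]]])

```text
time_s: 7.45
ee_pos: [0.4706, -0.105, 0.0842]
eef_rot: [3.14, 0.001, 1.624]
force: [-2.4, -0.0, 8.1]
grip_width: 0.0002
grip_force: 4.0
```

Call:
carry_out(commands=[[1,[0,0,0.5],[0,0,0]],[1,[0,0,0.5],[0,0,0]],[1,[0,0,0],[0,0,0]]])

```text
time_s: 7.82
ee_pos: [0.4708, -0.105, 0.0841]
eef_rot: [3.14, 0.001, 1.624]
force: [-6.4, 0.3, 20.1]
grip_width: 0.0007
grip_force: 9.9
```

Call:
carry_out(commands=[[1,[0,0,-6],[0,0,0]],[1,[0,0,-6],[0,0,0]],[1,[0,0,-6],[0,0,0]],[1,[0,0,-6],[0,0,0]],[1,[0,0,-6],[0,0,0]],[1,[0,0,-10],[0,0,0]],[1,[0,0,-20],[0,0,0]],[1,[0,0,-20],[0,0,0]],[1,[0,0,0],[0,0,0]],[1,[0,0,0],[0,0,0]]])

```text
time_s: 9.07
ee_pos: [0.4698, -0.1046, 0.1617]
eef_rot: [-3.14, -0.0, 1.624]
force: [0.4, 0.2, 0.6]
grip_width: 0.0001
grip_force: 0.0
```

```bash
python3 - <<'E'
from h import *
for n in ["scene","top"]:
    c=cam(n); a=np.array([.58,-.12,.02]); u,v=proj(c,a).astype(int); k=c['img'][max(0,v-90):v+90,max(0,u-110):u+110]
    cv2.imwrite(f'pics/{n}1.png',cv2.resize(k,None,fx=3,fy=3,interpolation=cv2.INTER_CUBIC)); print(n,'crop origin',u-110,v-90)
    for t in ["washer1_c","outlet","v_locator","nest_a"]:
        print(t,[(np.round(d['at'],3).tolist(),round(float(d['score']),2)) for d in ctrl.place_of(t,n)[:4]])
print(ctrl.get_obs()['ee_pos'])
E
```

```text
scene crop origin 72 164
washer1_c [([0.594, -0.096, 0.019], 0.75)]
outlet [([0.596, -0.097, 0.018], 0.83)]
v_locator [([0.598, -0.196, 0.016], 0.91)]
nest_a [([0.601, -0.222, 0.016], 0.84), ([0.597, -0.17, 0.019], 0.74)]
top crop origin 236 91
washer1_c [([0.595, -0.094, 0.024], 0.59)]
outlet [([0.598, -0.099, 0.016], 0.93)]
v_locator []
nest_a [([0.526, -0.101, 0.032], 0.22)]
[ 0.47018056 -0.10476695  0.16236566]
```

View pics/scene1.png

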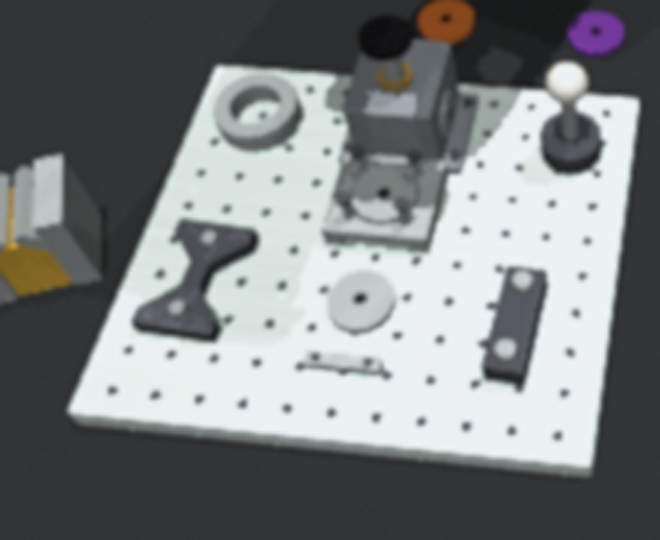

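View pics/top1.png

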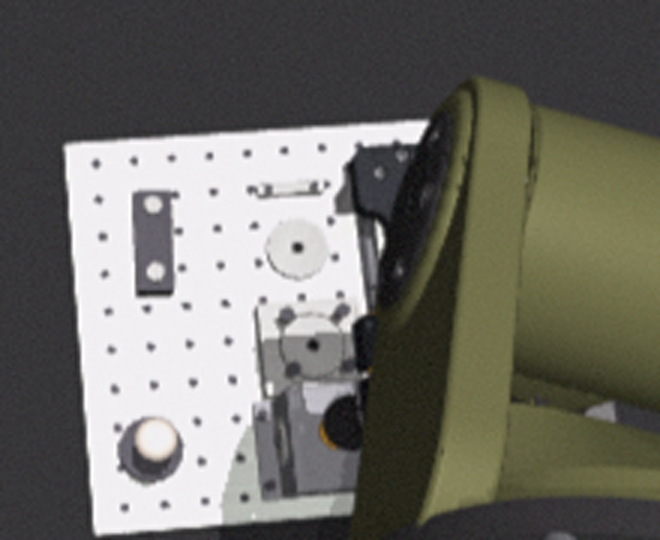

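The washer is out at the outlet: its bore shows at crop pixel (361,298) in scene and (298,247) in top. The plunger is back up, the stack is in place, and the V-locator screws are at (208,237) and (177,306) in the scene crop. Next I compute the washer position and the V's pose.

```bash
python3 - <<'E'
from h import *
s=cam("scene");t=cam("top")
cr=lambda o,p:np.array(o)+(np.array(p)+.5)/3-.5
print('washer',ray(s,cr((72,164),(361,298)),.022),ray(t,cr((236,91),(298,247)),.022))
a=ray(s,cr((72,164),(208,237)),.028);b=ray(s,cr((72,164),(177,306)),.028)
print('screws',a,b,'mid',(a+b)/2,'yaw',np.arctan2(b[1]-a[1],b[0]-a[0]))
# silhouette fit of V block
from scipy.optimize import minimize
m=ctrl.outline_of('v_locator','scene')[0]['region']
L=np.array([(-36,-24),(-26,-24),(-8,-6),(8,-6),(26,-24),(36,-24),(36,24),(26,24),(8,6),(-8,6),(-26,24),(-36,24)])/1e3
def iou(x):
    R=np.array([[np.cos(x[2]/10),-np.sin(x[2]/10)],[np.sin(x[2]/10),np.cos(x[2]/10)]]); Q=L@R.T+x[:2]/10
    M=np.zeros((420*4,560*4),np.uint8)
    P=[[proj(s,(*q,z)) for q in Q] for z in (.016,.028)]
    f=lambda p:np.round((np.array(p)+.5)*4-.5).astype(np.int32)
    for p in P: cv2.fillPoly(M,[f(p)],1)
    for i in range(12):
        j=(i+1)%12; cv2.fillConvexPoly(M,f([P[0][i],P[0][j],P[1][j],P[1][i]]),1)
    M=M.astype(bool); mm=np.kron(m,np.ones((4,4),bool)); return -(M&mm).sum()/(M|mm).sum()
best=min((minimize(iou,[5.98,-1.96,y],method='Nelder-Mead',options=dict(initial_simplex=[[5.98,-1.96,y],[6.03,-1.96,y],[5.98,-1.91,y],[5.98,-1.96,y+.4]])) for y in(-.2,.3,.8)),key=lambda r:r.fun)
x=best.x/10; print('V',x,best.fun); 
print('nest',x[:2]+26.3e-3*np.array([-np.sin(x[2]),np.cos(x[2])]))
E
```

```text
washer [ 0.59492371 -0.09702662  0.022     ] [ 0.59604357 -0.09840026  0.022     ]
screws [ 0.572636  -0.1977814  0.028    ] [ 0.62000684 -0.19742611  0.028     ] mid [ 0.59632142 -0.19760376  0.028     ] yaw 0.007500038261494507
V [ 0.59694709 -0.1962314   0.00980937] -0.9324294451403728
nest [ 0.5966891  -0.16993266]
```

Call:
carry_out(commands=[[1,[0,0,0],[0,0,0.037]],[1,[8,25,0],[0,0,0]],[1,[8,25,0],[0,0,0]],[1,[8,25,0],[0,0,0]],[1,[8,25,0],[0,0,0]],[1,[8,25,0],[0,0,0]],[1,[0,0,30],[0,0,0]],[1,[0,0,30],[0,0,0]],[1,[0,0,0],[0,0,0]],[1,[0,0,0],[0,0,0]]])

```text
time_s: 10.98
ee_pos: [0.5951, -0.0629, 0.1038]
eef_rot: [3.14, 0.0, 1.586]
force: [0.2, 0.5, -0.5]
grip_width: 0.0005
grip_force: 0.0
```

Call:
carry_out(commands=[[1,[3,0,20],[0,0,0]],[1,[0,0,20],[0,0,0]],[1,[0,0,20],[0,0,0]],[1,[0,0,14],[0,0,0]],[1,[0,0,5],[0,0,0]],[1,[0,0,5],[0,0,0]],[1,[0,0,0],[0,0,0]],[1,[0,0,0],[0,0,0]]])

```text
time_s: 11.98
ee_pos: [0.5947, -0.0598, 0.0189]
eef_rot: [3.141, 0.0, 1.587]
force: [0.6, -0.3, 0.6]
grip_width: 0.0006
grip_force: 0.0
```

Call:
carry_out(commands=[[1,[-5,0,0],[0,0,0]],[1,[-5,0,0],[0,0,0]],[1,[-5,0,0],[0,0,0]],[1,[-5,0,0],[0,0,0]],[1,[-5,0,0],[0,0,0]],[1,[-5,0,0],[0,0,0]],[1,[-5,0,0],[0,0,0]],[1,[-5,0,0],[0,0,0]],[1,[-5,0,0],[0,0,0]],[1,[-5,0,0],[0,0,0]]])

```text
time_s: 13.22
ee_pos: [0.5953, -0.1101, 0.0184]
eef_rot: [3.142, -0.0, 1.587]
force: [0.3, -0.2, -0.2]
grip_width: 0.0004
grip_force: 0.1
```

Call:
carry_out(commands=[[1,[-5,0,0],[0,0,0]],[1,[-5,0,0],[0,0,0]],[1,[-5,0,0],[0,0,0]],[1,[-5,0,0],[0,0,0]],[1,[0,0,0],[0,0,0]]])

```text
time_s: 13.85
ee_pos: [0.5956, -0.1301, 0.0185]
eef_rot: [3.142, 0.0, 1.586]
force: [1.1, -0.2, 1.1]
grip_width: 0.0005
grip_force: 0.0
```

```bash
python3 - <<'E'
from h import *
n="scene"
c=cam(n); a=np.array([.6,-.15,.02]); u,v=proj(c,a).astype(int); k=c['img'][v-50:v+50,u-70:u+70]
cv2.imwrite('pics/s2.png',cv2.resize(k,None,fx=5,fy=5,interpolation=cv2.INTER_CUBIC)); print(u-70,v-50)
print([(np.round(d['at'],3).tolist(),round(float(d['score']),2)) for d in ctrl.place_of('washer1_c',n)[:4]])
E
```

```text
92 211
[([0.595, -0.162, 0.019], 0.55)]
```

View pics/s2.png

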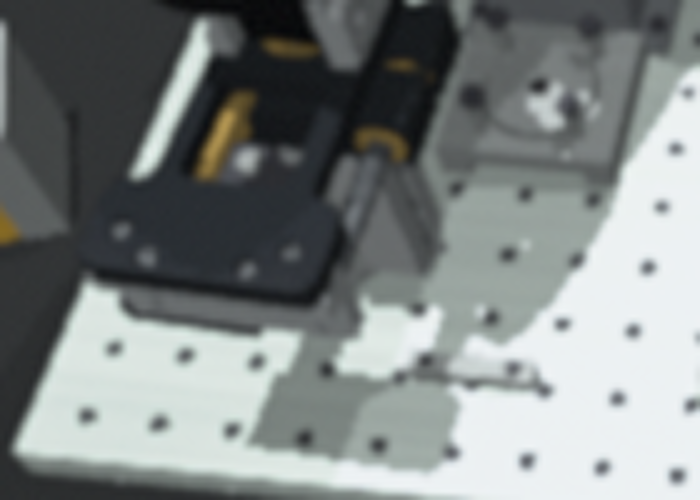

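The hand hides the washer, but it has left the outlet. I'll push on gently until the force rises.

Call:
carry_out(commands=[[1,[-2,0,0],[0,0,0]],[1,[-2,0,0],[0,0,0]],[1,[-2,0,0],[0,0,0]],[1,[-2,0,0],[0,0,0]],[1,[-1,0,0],[0,0,0]],[1,[0,0,0],[0,0,0]]])

```text
time_s: 14.7
ee_pos: [0.5958, -0.1388, 0.0184]
eef_rot: [3.142, -0.0, 1.587]
force: [-0.1, -1.1, -0.5]
grip_width: 0.0004
grip_force: 0.0
```

Call:
carry_out(commands=[[1,[-1,0,0],[0,0,0]],[1,[-1,0,0],[0,0,0]],[1,[0,0,0],[0,0,0]]])

```text
time_s: 15.08
ee_pos: [0.5959, -0.1406, 0.0185]
eef_rot: [3.142, -0.0, 1.587]
force: [1.8, 2.8, 0.2]
grip_width: 0.0005
grip_force: 1.4
```

Call:
carry_out(commands=[[1,[-0.5,0,0],[0,0,0]],[1,[-0.5,0,0],[0,0,0]],[1,[0,0,0],[0,0,0]]])

```text
time_s: 15.45
ee_pos: [0.5958, -0.141, 0.0184]
eef_rot: [-3.141, -0.001, 1.587]
force: [2.2, 7.8, 1.2]
grip_width: 0.0007
grip_force: 3.8
```

Call:
carry_out(commands=[[1,[-0.5,0,0],[0,0,0]],[1,[-0.5,0,0],[0,0,0]],[1,[0,0,0],[0,0,0]]])

```text
time_s: 15.82
ee_pos: [0.5959, -0.1413, 0.0184]
eef_rot: [-3.141, -0.002, 1.587]
force: [1.1, 12.0, 2.3]
grip_width: 0.0006
grip_force: 6.2
```

Call:
carry_out(commands=[[1,[2,0,0],[0,0,0]],[1,[5,0,0],[0,0,0]],[1,[10,0,0],[0,0,0]],[1,[20,0,0],[0,0,0]],[1,[0,0,-30],[0,0,0]],[1,[0,0,-40],[0,0,0]],[1,[0,0,-40],[0,0,0]],[1,[0,0,-40],[0,0,0]],[1,[20,0,-20],[0,0,0]],[1,[40,0,0],[0,0,0]]])

```text
time_s: 17.08
ee_pos: [0.5945, -0.0443, 0.1894]
eef_rot: [3.14, 0.0, 1.586]
force: [1.1, -0.3, 0.2]
grip_width: 0.0004
grip_force: 0.0
```

Call:
carry_out(commands=[[1,[40,0,0],[0,0,0]],[1,[40,0,0],[0,0,0]],[1,[40,0,0],[0,0,0]],[1,[0,0,0],[0,0,0]]])

```text
time_s: 17.58
ee_pos: [0.5914, 0.0781, 0.1875]
eef_rot: [-3.14, -0.0, 1.591]
force: [0.3, -0.8, 0.9]
grip_width: 0.0006
grip_force: 0.0
```

```bash
python3 - <<'E'
from h import *
for n in ["scene","top"]:
    c=cam(n); a=np.array([.58,-.15,.02]); u,v=proj(c,a).astype(int); u0,v0=max(0,u-70),v-60; k=c['img'][v0:v+60,u0:u+70]
    cv2.imwrite(f'pics/{n}3.png',cv2.resize(k,None,fx=5,fy=5,interpolation=cv2.INTER_CUBIC)); print(u0,v0)
    for t in ["washer1_c","nest_a","washer4_c","plunger_top"]: print(t,[(np.round(d['at'],3).tolist(),round(float(d['score']),2)) for d in ctrl.place_of(t,n)[:4]])
E
```

```text
96 192
washer1_c [([0.594, -0.17, 0.019], 0.85)]
nest_a [([0.598, -0.222, 0.014], 0.78), ([0.595, -0.169, 0.014], 0.67), ([0.468, 0.003, 0.014], 0.54)]
washer4_c [([0.528, -0.099, 0.03], 0.54), ([0.351, -0.003, 0.0], 0.46), ([0.353, -0.112, 0.003], 0.45)]
plunger_top [([0.468, -0.105, 0.116], 0.55)]
291 120
washer1_c [([0.598, -0.165, 0.024], 0.84)]
nest_a [([0.6, -0.172, 0.019], 0.77), ([0.6, -0.225, 0.018], 0.7), ([0.474, -0.108, 0.114], 0.44)]
washer4_c [([0.527, -0.103, 0.031], 0.75)]
plunger_top [([0.469, -0.103, 0.112], 0.75)]
```

View pics/scene3.png

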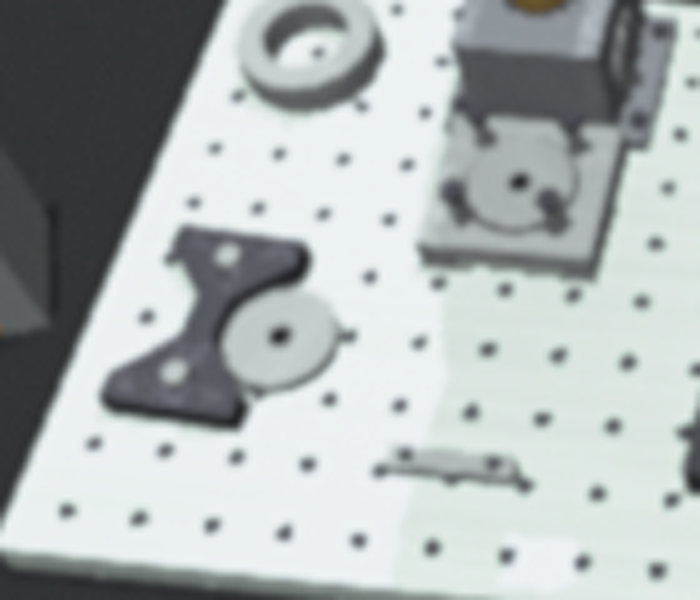

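View pics/top3.png

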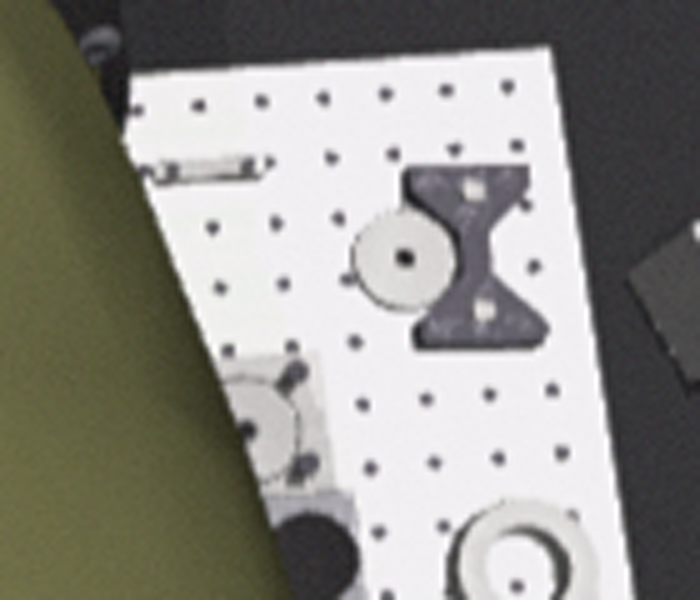

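The washer sits in the near V (bore at scene crop (280,335), top crop (405,257)). I'll check it numerically against the screw centres (scene (228,254), (174,372); top (475,189), (485,309)).

```bash
python3 - <<'E'
from h import *
for n,o,w,a,b in [("scene",(96,192),(280,335),(228,254),(174,372)),("top",(291,120),(405,257),(485,309),(475,189))]:
    c=cam(n); f=lambda p,z:ray(c,np.array(o)+(np.array(p)+.5)/5-.5,z)[:2]
    W,A,B=f(w,.022),f(a,.0285),f(b,.0285); M=(A+B)/2; d=(B-A)/np.linalg.norm(B-A); q=W-M
    print(n,W,'yaw',np.arctan2(d[1],d[0]),'local mm',1e3*(q@d),1e3*(q@np.array([-d[1],d[0]])))
E
```

```text
scene [ 0.59780469 -0.16985786] yaw 0.0004809823038309495 local mm 1.1862424173338424 27.504429630657445
top [ 0.5988929  -0.17039921] yaw -0.0008643433239885901 local mm -1.0130471609461205 27.640639452194808
```

```bash
python3 -c "
from station import ctrl
print(ctrl.hand_in())"
```

```text
the job is handed in; nothing more can be done
None
```

I fed one washer out with a single full press and pushed it into the near V. It measures within about 2 mm of the seated position, the plunger is back up and the other washers were still in the magazine; I handed the job in, but the interface reported no verdict.

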